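# Pull a kit case from a packed rack, put it in the group's tray and close up the row

### The job

Tip the orange kit case forward by its top until it leans out of the packed row, then lift it out and stand it upright in the empty bay of the cardboard tray without dropping it. Then slide the bookend along until the remaining four cases are tight together again. Leave the other cases standing in the rack, and do not disturb the tape, the cup or the glue bottle.

Things in the scene. Friction and masses are not known exactly. Their poses are not given: they have to be found in the camera images.
- kit_center (a point): The orange case to fetch: rigid, smooth, closed, no handle, about 0.3 kg; 92 mm deep (its x, front to back), 36 mm thick (its y, along the row), 180 mm tall (its z). The point is its centre, 90 mm below its top. It stands at any of five places in a row of five equal cases packed face to face, about 0.5 mm apart, all tops flush 186 mm above the bench.
- rack: Fixed wooden rack. Origin on the bench under the middle of the row; x to the back, y along the row to the fixed end plate (146 mm high, inner face at y = 92 mm), z up. Floor 6 mm thick; cases stand from x = -46 mm (front, robot's side) to +46 mm. Front lip 11 mm and back stop 18 mm high above the bench hold their feet; above these, front and back are open.
- lean_bar (a point): Middle of the steel leaning bar, 10 mm thick, along the whole front of the rack (rack x = -97 mm, 68 mm above the bench). A case tipped forward about its lower front edge overbalances at about 27 degrees and comes to rest leaning on this bar at about 39 degrees, with its top wholly in front of the row and free on both sides. Frame as the rack's.
- bookend (a joint): Sliding steel bookend at the -y end of the row, in m: 0 at the start (against the full row), grows as it slides along the rack's +y towards the row; with one case gone the row is tight again at about 0.039 m. It slides with about 1 N of friction and pushes the cases before it with its 120 mm high plate (some 3 to 8 N in all).
- bookend_tab (a point): Top part of the bookend's red upright tab, 10 mm thick along the rack's y, 40 mm wide along the rack's x; the point is on its mid-plane, 6 mm below its top edge, 100 mm above the bench. The tab stands 79 mm clear of the bookend's plate, on the side away from the cases. It can be pinched from above or pushed.
- bay (a point): Centre of the floor of the empty bay of the open cardboard tray (fixed to the bench), 5 mm above the bench. Bay 130 mm long along this frame's x, 70 mm wide along its y, outer walls 55 mm and the divider 53 mm high above the bench; the other bay (towards -y) holds a roll of tape.
- tape_center (a point): Roll of white paper tape, 84 mm across, 24 mm high, lying in the tray's other bay; bystander; point at its centre.
- cup: Yellow paper cup, 74 mm across, 90 mm high; bystander; origin under it.
- glue: White glue bottle with an orange cap, 44 mm across, 130 mm high; bystander; origin under it.
- blue1_center (a point): Blue case, one of the four other cases, same size and upright the same way; origin at its centre.
- blue2_center (a point): Blue case, one of the four other cases, same size and upright the same way; origin at its centre.
- grey1_center (a point): Grey case, one of the four other cases, same size and upright the same way; origin at its centre.
- grey2_center (a point): Grey case, one of the four other cases, same size and upright the same way; origin at its centre.

How it is judged:
By the outcome, as a careful person would: the job done as asked, in the order asked, and still so for the second after the job is handed in, with the robot touching nothing.
It also fails if it takes over 72 s, if anything falls off the work surface, if the arm or the gripper's body presses on something with over 40 N, if the wrist force passes 120 N, or if a joint passes its speed limit or range.

### The arm

A 6-joint arm with a two-finger parallel gripper is mounted at the origin on the work surface. World frame = base frame: x ahead of the robot, y to its left, z up, the work surface at z = 0. Lengths are in m, angles in degrees, forces in N, time in s.
With the tool pointing down it reaches from about 0.25 to 0.725 m from the base axis. Payload 9.7 kg.
Tool frame: the origin (TCP) lies at the very end of the fingers, on their centre line; the grasp point (between the pads) lies 19 mm behind it; z points along the fingers, y is the direction in which the jaws open and shut (so a half turn about z gives the same grasp; the last joint's range is limited). The gripper opens to 85 mm and grips with 20 to 120 N. Pads are 22 mm wide; open, the fingers measure 114 mm over their backs; the gripper's body (76 mm by 85 mm) begins 54 mm behind the grasp point. The pads swing forward as they close: fully open they stand 13 mm farther back than shut.
Start: joints at [68.984, 4.979, 10.078, 95.1, 0, 90], TCP at [0.197, 0.513, 0.231] pointing down, gripper open.
Joint ranges: [-179.16, 179.16], [-48.56, 103.87], [-65.8, 70.77], [-126.05, 130.52], [-82.76, 87.17], [-180, 180]. Speed limits (degrees/s): [127.2, 127.2, 147.25, 180, 180, 180].

### API

Orientations are given as [roll, pitch, yaw] about the fixed x, y, z axes, in that order (R = Rz(yaw) Ry(pitch) Rx(roll)).
In Python, from workcell import bot gives the robot as it stands.
- The arm moves only by the shell command python3 -m pendant 'ROWS' [FORCE]. ROWS is JSON, a list that holds one entry, the list of rows, each a list of 7 numbers: the shift along the tool's x, y, z in cm, then the turn, a rotation vector about the tool's x, y, z in rad, then the opening in per cent of the stroke, from 0 (shut) to 100 (fully open). In form: [[[dx, dy, dz, ax, ay, az, gripper], ...]]. A call has 1 to 5 rows; each row shifts and turns the pose as measured when the row begins, along the tool's axes as they then stand; what a row does not reach is not made up. A row lasts 1/12 s, in which the tool goes at most 41.7 mm and 7.16 degrees, less where a joint would pass 70% of its speed; a pose out of reach is approached as far as the arm can. A call with a gripper value outside its range is refused whole. The fingers move at their own pace and stop on an object; FORCE is the grip in N (left out, the last holds). Time passes only in rows, so rows that do not move let the fingers close. It gives the time, the measured TCP pose, the force and the opening at its end, in the units of the state.
- bot.get_obs(): the state, without advancing time (a new reading comes with each control period).
- bot.camera(name): name is "scene" or "top" or "wrist"; returns the picture (420x560x3 uint8, red, green, blue); there is no depth.
- bot.get_calibration(name): a dict with "intrinsics" (3x3 intrinsics, pixels), "pose" (4x4, takes a point from camera to world coordinates); the wrist camera has in their place "T_tool_cam" (4x4, takes a point from camera to tool coordinates, whose origin is the TCP and whose axes are the flange's). Camera axes: x right, y down, z forward; pixel columns grow to the right and rows downward; lengths in m; the calibration is good to about 2 mm. A picture is of the moment at which its call begins: read the wrist's pose just before it. get_calibration takes no time and is no camera call.
- bot.job_done(): hands the job in, once; it reports no verdict.
Trained networks look in the newest picture that a camera, given by its name, has taken for a name from the list of things; names that differ only in an ending like _2 or _b are one class to them, and where a whole thing is asked for, a point or a joint stands for the part that bears it (a point fixed in the world has none). Each returns a list of dicts, best first, with "confidence" (0 to 1); they miss things now and then, are a little off and sometimes report something else, mostly with a low value. They report only what shows in the picture. A call takes as long as a camera call.
- bot.masks_of(camera, thing): "pixels" (420x560 bool, what is visible of it) and "extent" ([left, top, right, bottom] in pixels, round what is visible of it).
- bot.mark_of(camera, thing): "uv" ([column, row] in pixels: a listed point, or the origin of a listed thing).
The state is a dict: "time": time; "q": joint angles; "qd": joint speeds; "joint_efforts": joint torques, N m; "ee_pos": TCP position; "tcp_rot": TCP orientation; "wrist_force": force on the tool from outside, world axes, zero at the start; "torque": the same for the moment, N m; "opening": finger opening in m.
Only numpy, scipy, OpenCV 4.12 (cv2) and the standard library are available. Lean on these libraries where they do the work, as an engineer would, in place of code of your own. Each camera call takes 0.05 s, during which the arm holds its last target. There are 200 camera calls.

## Working session

There is one attempt and no reset: what is moved stays moved. The work goes in short steps, Python scripts to look and compute and a shell command to move; the robot and the scene stay as the last step left them, time stands still between calls to the robot, and variables do not carry over. Pictures are saved under pics/ and viewed, about 8 in all and at most 12, crops included, and the job is handed in when it is done.

```bash
mkdir -p pics; ls
cat > h.py <<'E'
import numpy as np, cv2
from workcell import bot
from scipy.spatial.transform import Rotation as R
def cam(n):
    c=bot.get_calibration(n); K=np.array(c["intrinsics"])
    if "pose" in c: T=np.array(c["pose"])
    else:
        o=bot.get_obs(); T=np.eye(4); T[:3,:3]=R.from_euler('xyz',o["tcp_rot"],degrees=True).as_matrix(); T[:3,3]=o["ee_pos"]; T=T@np.array(c["T_tool_cam"])
    return K,T
def ray(n,uv):
    K,T=cam(n); d=T[:3,:3]@np.linalg.solve(K,[uv[0],uv[1],1.]); return T[:3,3],d
def atz(n,uv,z):
    o,d=ray(n,uv); return o+d*(z-o[2])/d[2]
def tri(a,b):
    A=[];B=[]
    for o,d in (a,b):
        d=d/np.linalg.norm(d); P=np.eye(3)-np.outer(d,d); A.append(P);B.append(P@o)
    x=np.linalg.solve(A[0]+A[1],B[0]+B[1]); return x
def proj(n,p):
    K,T=cam(n); q=np.linalg.inv(T)@np.append(p,1); q=K@q[:3]; return q[:2]/q[2]
def save(n,f): 
    im=bot.camera(n); cv2.imwrite('pics/'+f,cv2.cvtColor(im,cv2.COLOR_RGB2BGR)); return im
E
python3 - <<'E'
from h import *
print(bot.get_obs())
a=save("scene","s0.png"); b=save("top","t0.png")
cv2.imwrite('pics/st0.png',cv2.resize(np.vstack([cv2.imread('pics/s0.png'),cv2.imread('pics/t0.png')]),(560,840))[:, :]) 
for n in ["scene","top"]:
  print(n,np.round(cam(n)[1],3).tolist(),cam(n)[0][0,0])
Z=dict(kit_center=.096,lean_bar=.068,bookend_tab=.1,bay=.005,tape_center=.017,cup=0,glue=0,blue1_center=.096,grey1_center=.096,rack=0)
for t,z in Z.items():
  for n in ["scene","top"]:
    for d in bot.mark_of(n,t)[:3]:
      print(t,n,np.round(d["uv"],1),round(d["confidence"],2),np.round(atz(n,d["uv"],z),3))
E
```

```text
pics
{'time': 0.0, 'q': array([ 6.89838731e+01,  5.01158027e+00,  1.00328522e+01,  9.50997390e+01,
       -9.61212082e-04,  9.00008001e+01]), 'qd': array([ 0.05042025,  0.06161237, -0.05148453, -0.08415085,  0.09178794,
       -0.08801093]), 'joint_efforts': array([-1.99059614e-03, -5.20383453e+01,  4.64807332e+01,  1.61991525e-02,
       -8.95467406e-05,  1.96096016e-05]), 'ee_pos': array([0.19716531, 0.51318807, 0.23056412]), 'tcp_rot': array([-1.79921533e+02,  9.62306969e-04,  1.58983074e+02]), 'wrist_force': array([ 0.30435715, -0.32577042, -0.63603484]), 'torque': array([-0.04542961, -0.03407184, -0.04735455]), 'opening': 0.0853940224924972}
scene [[-0.291, 0.689, -0.664, 1.317], [0.956, 0.195, -0.217, 0.281], [-0.02, -0.698, -0.715, 0.916], [0.0, 0.0, 0.0, 1.0]] 391.08581514864613
top [[0.013, -0.983, 0.184, 0.366], [-1.0, -0.014, -0.005, 0.061], [0.008, -0.184, -0.983, 1.106], [0.0, 0.0, 0.0, 1.0]] 400.7080895789687
kit_center scene [279.3 222.8] 0.91 [0.605 0.063 0.096]
kit_center top [280.8 193. ] 0.64 [0.596 0.049 0.096]
lean_bar top [277.5 229.2] 0.65 [0.506 0.056 0.068]
b
[... 164 characters left out ...]
 0.1  ]
bookend_tab top [395.1 231.4] 0.74 [ 0.5   -0.242  0.1  ]
bookend_tab top [145.  224.3] 0.69 [0.509 0.392 0.1  ]
bay scene [192.1 200.5] 0.58 [ 0.509 -0.27   0.005]
bay scene [285.2 222.7] 0.55 [0.52  0.056 0.005]
bay top [394.6 232.6] 0.55 [ 0.509 -0.269  0.005]
tape_center scene [280.2 224.2] 0.53 [0.541 0.046 0.017]
tape_center scene [174.7 186.8] 0.49 [ 0.475 -0.35   0.017]
tape_center top [425.  242.8] 0.98 [ 0.481 -0.347  0.017]
cup top [145.5 221.6] 0.7 [0.531 0.424 0.   ]
glue scene [394.8 220.9] 0.76 [0.414 0.385 0.   ]
glue top [157.1 256.7] 0.61 [0.434 0.385 0.   ]
blue1_center scene [315.3 228.9] 0.82 [0.6   0.165 0.096]
rack scene [300.  245.1] 0.6 [ 0.591  0.122 -0.   ]
```

View pics/s0.png

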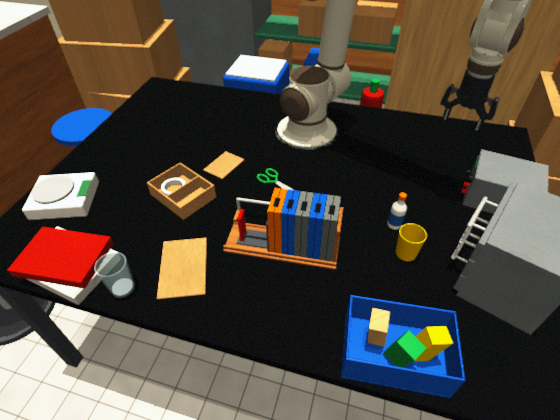

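View pics/t0.png

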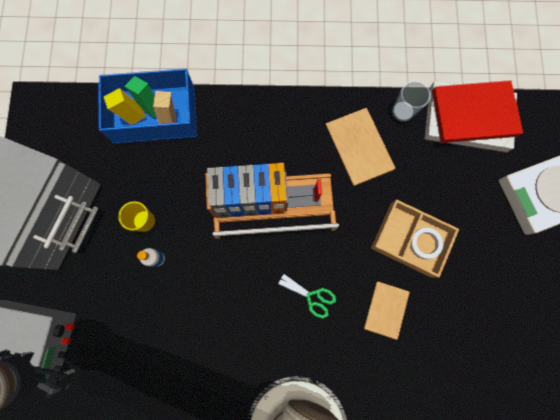

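Both views agree. The orange case stands at the bookend end of the row (scene (275,222), top (278,190)). The red tab is at top (319,186), the tray's empty bay at top (394,232), and the cup and glue are well to the left. Next I'll refine the rack's position with masks.

Run:
```python
from h import *
c=bot.get_calibration("wrist"); print(np.round(c["T_tool_cam"],3).tolist(), c["intrinsics"][0][0])
im=save("top","t1.png"); bot.camera("scene")
big=cv2.resize(cv2.imread('pics/t1.png')[150:285,190:470],None,fx=2.85,fy=2.85,interpolation=cv2.INTER_CUBIC); cv2.imwrite('pics/t1c.png',big)
for t in ["kit_center","blue1_center","grey1_center","bookend_tab","lean_bar","bay"]:
  for d in bot.masks_of("top",t)[:3]:
    p=d["pixels"].astype(np.uint8); r=cv2.minAreaRect(cv2.findNonZero(p)) if p.sum() else None
    print(t,round(d["confidence"],2),np.round(d["extent"]),np.round(cv2.boxPoints(r),1).tolist())
```

```text
[[0.0, -0.948, -0.318, 0.082], [1.0, 0.0, -0.001, -0.001], [0.001, -0.318, 0.948, -0.144], [0.0, 0.0, 0.0, 1.0]] 369.7018158439522
kit_center 0.73 [270. 166. 288. 212.] [[268.5, 163.39999389648438], [284.70001220703125, 162.3000030517578], [288.0, 212.6999969482422], [271.79998779296875, 213.6999969482422]]
kit_center 0.31 [286. 184. 322. 209.] [[283.70001220703125, 184.39999389648438], [320.20001220703125, 180.8000030517578], [322.6000061035156, 204.5], [286.1000061035156, 208.1999969482422]]
blue1_center 0.76 [222. 167. 248. 217.] [[219.60000610351562, 167.39999389648438], [237.5, 164.6999969482422], [245.1999969482422, 215.39999389648438], [227.3000030517578, 218.10000610351562]]
blue1_center 0.55 [287. 181. 325. 208.] [[283.79998779296875, 182.10000610351562], [320.8999938964844, 178.6999969482422], [323.20001220703125, 204.3000030517578], [286.20001220703125, 207.6999969482422]]
blue1_center 0.34 [373. 202. 457. 278.] [[369.0, 248.8000030517578], [393.0, 197.1999969482422], [461.6000061035156, 229.1999969482422], [437.5, 280.79998779296875]]
grey1_center 0.81 [240. 164. 257. 218
[... 260 characters left out ...]
.60000610351562], [323.6000061035156, 203.89999389648438], [286.1000061035156, 208.1999969482422]]
bookend_tab 0.93 [281. 182. 323. 210.] [[283.29998779296875, 182.89999389648438], [321.29998779296875, 178.60000610351562], [324.1000061035156, 204.1999969482422], [286.20001220703125, 208.39999389648438]]
lean_bar 0.85 [207. 173. 342. 236.] [[204.60000610351562, 173.10000610351562], [333.29998779296875, 163.10000610351562], [338.3999938964844, 228.6999969482422], [209.6999969482422, 238.6999969482422]]
bay 0.89 [374. 201. 458. 279.] [[368.6000061035156, 246.8000030517578], [393.79998779296875, 196.39999389648438], [461.3999938964844, 230.1999969482422], [436.20001220703125, 280.6000061035156]]
```

View pics/t1c.png

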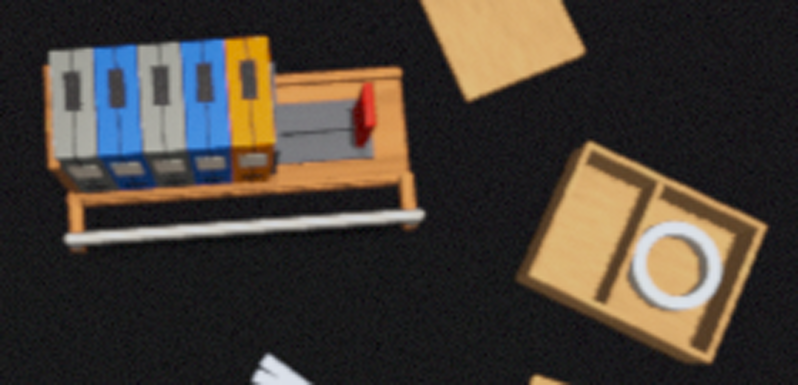

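Run:
```python
from h import *
f=lambda u,v,z: atz("top",(190+u/2.85,150+v/2.85),z)[:2]
a,b=f(48,52,.186),f(267,37,.186); fl=f(63,162,.186); fr=f(274,147,.186)
print("tops BL,BR,FL",a,b,fl,fr,np.linalg.norm(a-b),np.linalg.norm(a-fl),"yaw",np.degrees(np.arctan2(*((a-b)*[-1,1]))))
l,r=f(68,239,.068),f(420,215,.068); print("bar",l,r,np.linalg.norm(l-r),np.degrees(np.arctan2(-(l-r)[0],(l-r)[1])))
c=[f(*p,.055) for p in [(588,143),(766,227),(712,360),(520,280)]]; print("tray",c,[np.linalg.norm(c[i]-c[i-1]) for i in range(4)])
d1,d2=f(655,187,.053),f(600,300,.053); print("div",d1,d2,np.degrees(np.arctan2(*(d1-d2)[::-1])))
e=(c[0]-c[1]);print("tray yaw",np.degrees(np.arctan2(-e[0],e[1])))
print("baycentre", (c[0]+c[3]+d1+d2)/4)
```

```text
tops BL,BR,FL [0.63345945 0.22657002] [0.64925553 0.04393221] [0.54021674 0.21003767] [0.55526685 0.03719984] 0.18331962686794112 0.09469699457388873 yaw 4.943128097553012
bar [0.4910616  0.22154308] [ 0.51769832 -0.10056585] 0.32320840660185823 4.727304151209236
tray [array([ 0.59033811, -0.26207306]), array([ 0.51283486, -0.42480169]), array([ 0.38998767, -0.36688752]), array([ 0.46042275, -0.19394619])] [np.float64(0.1466944811498958), np.float64(0.18024251116508977), np.float64(0.13581414895542518), np.float64(0.18673458376804866)]
div [ 0.54949733 -0.32391981] [ 0.44320367 -0.26764215] -27.89918549692434
tray yaw -25.46719698447222
baycentre [ 0.51086547 -0.2618953 ]
```

```bash
python3 -m pendant '[[[0,0,-1.5,0,0,-0.113,0],[0,0,-1.5,0,0,-0.113,0],[0,0,-1.5,0,0,-0.113,0],[0,0,-1.5,0,0,-0.113,0]]]' 30
for i in 1 2 3; do python3 -m pendant '[[[-1.76,-3.18,-0.1,0,0,0,0],[-1.76,-3.18,-0.1,0,0,0,0],[-1.76,-3.18,-0.1,0,0,0,0],[-1.76,-3.18,-0.1,0,0,0,0],[-1.76,-3.18,-0.1,0,0,0,0]]]'; done
```

```text
time: 1.83
ee_pos: [0.1968, 0.5122, 0.2896]
tcp_rot: [-179.7, -0.2, -174.3]
wrist_force: [0.8, 0.8, 0.5]
opening: 0.0389
time: 2.25
ee_pos: [0.3016, 0.3643, 0.2965]
tcp_rot: [-179.9, -0.1, -173.2]
wrist_force: [0.6, 0.4, 0.4]
opening: -0.0002
time: 2.67
ee_pos: [0.4109, 0.2089, 0.303]
tcp_rot: [-179.9, 0.0, -173.1]
wrist_force: [1.0, 0.7, -0.3]
opening: -0.0002
time: 3.08
ee_pos: [0.521, 0.0524, 0.3098]
tcp_rot: [-180.0, 0.2, -173.1]
wrist_force: [-0.2, 1.1, -0.5]
opening: 0.0002
```

```bash
python3 -m pendant '[[[0,0,0,0,0,0.035,0],[0,0,0,0,0,0,0]]]'
python3 - <<'E'
from h import *
o=bot.get_obs(); print(o["ee_pos"],o["tcp_rot"])
im=save("wrist","w1.png")
for d in bot.mark_of("wrist","kit_center")[:2]: print(d["uv"],d["confidence"],atz("wrist",d["uv"],.096))
for d in bot.masks_of("wrist","kit_center")[:2]: print(d["extent"],d["confidence"])
O=np.array([.5955,.1313]);a=np.radians(4.8);ex=np.array([np.cos(a),np.sin(a)]);ey=np.array([-ex[1],ex[0]])
for x in (-.046,.046):
  for y in (-.091,-.0545,.092): print(x,y,np.round(proj("wrist",np.append(O+x*ex+y*ey,.186)),1))
E
```

```text
time: 3.25
ee_pos: [0.5242, 0.0464, 0.3084]
tcp_rot: [-179.9, 0.2, -175.6]
wrist_force: [0.2, -0.6, 0.4]
opening: 0.0001
[0.52417836 0.04636371 0.30842538] [-1.79911294e+02  1.58425321e-01 -1.75586313e+02]
[269.8, 189.3, 314.1, 277.7] 0.56
-0.046 -0.091 [268.7 243.1]
-0.046 -0.0545 [315.3 243.1]
-0.046 0.092 [502.9 243.1]
0.046 -0.091 [270.3 341.4]
0.046 -0.0545 [312.7 341.4]
0.046 0.092 [482.8 341.5]
```

View pics/w1.png

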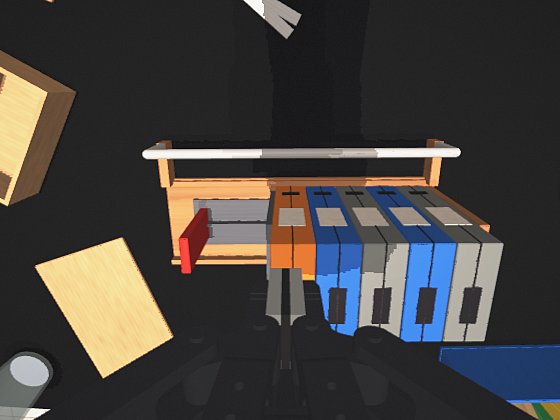

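The projected row edges (columns 269, 315, 503 at row 243) match the wrist picture, so the rack pose is good. I'll go behind the orange case's back face.

```bash
python3 -m pendant '[[[-3.0,0.05,0,0,0,0,0],[-3.0,0.05,0,0,0,0,0],[-3.0,0.05,0,0,0,0,0],[-3.0,0.05,0,0,0,0,0],[-3.0,0.05,0,0,0,0,0]]]' 30
python3 -m pendant '[[[-0.6,0.05,2,0,0,0,0],[0,0,2,0,0,0,0],[0,0,2,0,0,0,0],[0,0,0,0,0,0,0]]]'
```

```text
time: 3.82
ee_pos: [0.6698, 0.0704, 0.3155]
tcp_rot: [-180.0, 0.6, -174.5]
wrist_force: [1.1, 0.2, 1.9]
opening: 0.0
time: 4.15
ee_pos: [0.6856, 0.08, 0.2494]
tcp_rot: [-180.0, 0.7, -173.9]
wrist_force: [0.2, -0.0, -1.2]
opening: 0.0004
```

```bash
cat >> h.py <<'E'
O=np.array([.5955,.1313]);a_=np.radians(4.8);ex=np.array([np.cos(a_),np.sin(a_)]);ey=np.array([-ex[1],ex[0]])
def rk():
    o=bot.get_obs(); d=o["ee_pos"][:2]-O; print("t",o["time"],"rack",np.round([d@ex,d@ey,o["ee_pos"][2]],4),"rot",np.round(o["tcp_rot"],1),"F",np.round(o["wrist_force"],1))
E
python3 -c "from h import *;rk()"
```

```text
t 4.15 rack [ 0.0855 -0.0587  0.2494] rot [-180.     0.7 -173.9] F [ 0.2 -0.  -1.2]
```

```bash
python3 -m pendant '[[[0.7,-1.0,0.5,0,0,0.022,0],[0.2,-0.7,0.5,0,0,0,0],[0,0,0,0,0,0,0],[0,0,0,0,0,0,0]]]' 30
python3 -c "from h import *;rk()"
```

```text
time: 4.48
ee_pos: [0.6762, 0.0662, 0.2418]
tcp_rot: [180.0, 0.7, -174.7]
wrist_force: [0.0, 0.3, 0.3]
opening: -0.0
t 4.4833 rack [ 0.0749 -0.0716  0.2418] rot [ 180.     0.7 -174.7] F [0.  0.3 0.3]
```

```bash
python3 -m pendant '[[[0,-0.4,1.9,0,-0.012,0,0],[0,0,1.9,0,0,0.005,0],[0,0,1.9,0,0,0,0],[0,0,1.9,0,0,0,0],[0,0,0,0,0,0,0]]]' 30
python3 -c "from h import *;rk()"
```

```text
time: 4.9
ee_pos: [0.6804, 0.0647, 0.1728]
tcp_rot: [179.9, 2.2, -174.7]
wrist_force: [-0.3, 0.5, -0.7]
opening: 0.0002
t 4.9 rack [ 0.079  -0.0734  0.1728] rot [ 179.9    2.2 -174.7] F [-0.3  0.5 -0.7]
```

```bash
python3 -m pendant '[[[0.3,-0.3,0.6,0,0.035,0,0],[0.5,0,0,0,0,0,0],[0.5,0,0,0,0,0,0],[0.4,0,0,0,0,0,0],[0.4,0,0,0,0,0,0]]]' 30
python3 -c "from h import *;rk()"
python3 -m pendant '[[[0.5,0,0,0,0,0,0],[0.5,0,0,0,0,0,0],[0.5,0,0,0,0,0,0]]]'
python3 -c "from h import *;rk()"
```

```text
time: 5.32
ee_pos: [0.6602, 0.0613, 0.1735]
tcp_rot: [179.9, 0.6, -174.6]
wrist_force: [0.6, -0.8, -0.4]
opening: 0.0
t 5.3167 rack [ 0.0586 -0.0752  0.1735] rot [ 179.9    0.6 -174.6] F [ 0.6 -0.8 -0.4]
time: 5.57
ee_pos: [0.6447, 0.0601, 0.1768]
tcp_rot: [179.9, 1.0, -174.5]
wrist_force: [1.5, -0.2, 1.1]
opening: -0.0
t 5.5667 rack [ 0.0431 -0.0751  0.1768] rot [ 179.9    1.  -174.5] F [ 1.5 -0.2  1.1]
```

```bash
python3 -m pendant '[[[0.6,0,0,0,0,0,0],[0.6,0,0,0,0,0,0],[0.6,0,0,0,0,0,0],[0.6,0,0,0,0,0,0],[0.6,0,0,0,0,0,0]]]' 30
python3 -c "from h import *;rk();save('scene','s1.png')"
```

```text
time: 5.98
ee_pos: [0.6115, 0.0569, 0.1774]
tcp_rot: [179.9, 1.1, -174.5]
wrist_force: [0.6, 0.4, 0.9]
opening: 0.0
t 5.9833 rack [ 0.0097 -0.0754  0.1774] rot [ 179.9    1.1 -174.5] F [0.6 0.4 0.9]
```

```bash
python3 -c "
import cv2
cv2.imwrite('pics/s1c.png',cv2.resize(cv2.imread('pics/s1.png')[100:300,190:440],None,fx=2.8,fy=2.8,interpolation=2))"
```

```text
(no output)
```

View pics/s1c.png

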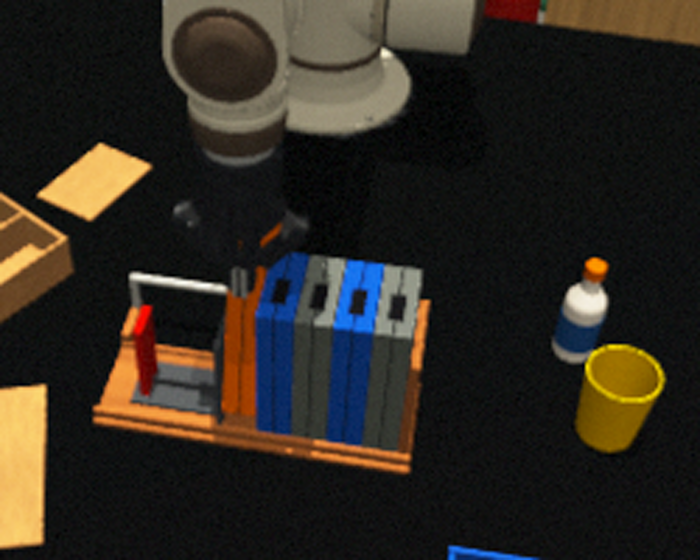

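The orange case is tipping forward (crop (240,330)), and the other four stand upright. I'll carry on past balance.

```bash
python3 -m pendant '[[[0.5,0,0,0,0,0,0],[0.5,0,0,0,0,0,0],[0.5,0,0,0,0,0,0],[0.5,0,0,0,0,0,0],[0.4,0,0,0,0,0,0]]]' 30
python3 -c "from h import *;rk()"
python3 -m pendant '[[[0.4,0,0,0,0,0,0],[0.4,0,0,0,0,0,0],[0.3,0,0,0,0,0,0],[0.3,0,0,0,0,0,0],[0,0,0,0,0,0,0]]]'
python3 -c "from h import *;rk();save('scene','s2.png')
cv2.imwrite('pics/s2c.png',cv2.resize(cv2.imread('pics/s2.png')[100:300,190:440],None,fx=2.8,fy=2.8,interpolation=2))"
```

```text
time: 6.45
ee_pos: [0.5841, 0.0543, 0.1764]
tcp_rot: [179.9, 1.0, -174.5]
wrist_force: [-0.3, -0.5, 0.5]
opening: -0.0001
t 6.45 rack [-0.0178 -0.0758  0.1764] rot [ 179.9    1.  -174.5] F [-0.3 -0.5  0.5]
time: 6.87
ee_pos: [0.5677, 0.0527, 0.176]
tcp_rot: [179.9, 0.9, -174.5]
wrist_force: [0.2, 0.4, -0.3]
opening: 0.0002
t 6.8667 rack [-0.0343 -0.076   0.176 ] rot [ 179.9    0.9 -174.5] F [ 0.2  0.4 -0.3]
```

View pics/s2c.png

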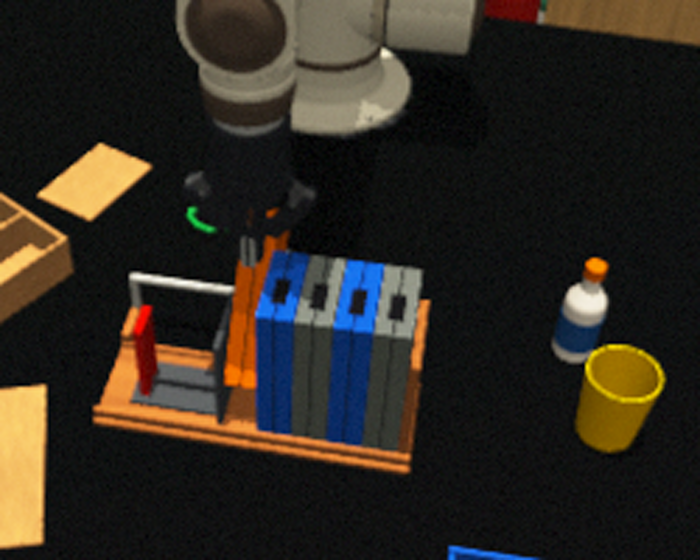

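The orange case now leans on the bar with its top in front of the row, and the row still stands (crop (340,340)). I'll retreat up and forward, then pitch the tool 39°.

```bash
python3 -m pendant '[[[0,0,-2.5,0,0,0,0],[0,0,-2.5,0,0,0,0],[0,0,-2.5,0,0,0,0],[1.5,0,-1.5,0,0,0,70],[3,0,-0.5,0,0,0,70]]]' 30
python3 -m pendant '[[[3,0,0,0,0,0,70],[3,0,0,0,0,0,70],[2,0,0,0,0,0,70],[0,0,0,0,-0.115,0,70],[0,0,0,0,-0.115,0,70]]]'
python3 -m pendant '[[[0,0,0,0,-0.115,0,70],[0,0,0,0,-0.115,0,70],[0,0,0,0,-0.115,0,70],[0,0,0,0,-0.105,0,70],[0,0,0,0,0,0,70]]]'
python3 - <<'E'
from h import *
rk(); save('wrist','w2.png')
for n in ["kit_center"]:
  for d in bot.masks_of("wrist",n)[:2]:
    p=d["pixels"].astype(np.uint8); print(d["extent"],d["confidence"],cv2.boxPoints(cv2.minAreaRect(cv2.findNonZero(p))).round(1).tolist())
# predicted top corners at 39 deg
t=np.radians(39)
def P(x,y,h): # rel depth, rack y, height
  r=np.array([-.046+x*np.cos(t)-h*np.sin(t),y]);q=O+r[0]*ex+y*ey
  return proj("wrist",[q[0],q[1],.006+x*np.sin(t)+h*np.cos(t)]).round(1)
for x in(0,.092):
  for y in(-.091,-.055): print(x,y,P(x,y,.18))
E
```

```text
time: 7.33
ee_pos: [0.5229, 0.0483, 0.2692]
tcp_rot: [179.9, 0.5, -174.5]
wrist_force: [0.9, 0.0, 0.6]
opening: 0.0234
time: 7.75
ee_pos: [0.4408, 0.0404, 0.2689]
tcp_rot: [179.9, 13.8, -174.6]
wrist_force: [-0.3, 0.4, 0.9]
opening: 0.06
time: 8.17
ee_pos: [0.4542, 0.0416, 0.2682]
tcp_rot: [179.9, 39.8, -174.6]
wrist_force: [-0.3, -0.1, -1.7]
opening: 0.0597
t 8.1667 rack [-0.1484 -0.0776  0.2682] rot [ 179.9   39.8 -174.6] F [-0.3 -0.1 -1.7]
[265.4, 86.7, 321.4, 229.1] 0.84 [[263.0, 87.0], [321.0, 87.0], [321.0, 230.0], [263.0, 230.0]]
0 -0.091 [264.1  72.6]
0 -0.055 [324.5  73.2]
0.092 -0.091 [265.5 217.4]
0.092 -0.055 [318.5 217.7]
```

View pics/w2.png

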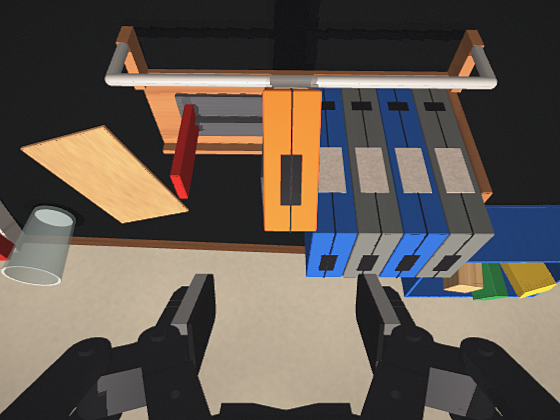

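```bash
python3 -m pendant '[[[1.0,0.2,1.0,0,0.057,0,70],[1.0,0.2,1.5,0,0,0,70],[0.8,0,1.5,0,0,0,70],[0,0,0,0,0,0,70]]]' 30
python3 - <<'E'
from h import *
rk(); o=bot.get_obs(); M=R.from_euler('xyz',o["tcp_rot"],degrees=True).as_matrix()
tx=O+(-.0857)*ex-.0735*ey; print("to go cm",(M.T@(np.array([*tx,.1371])-o["ee_pos"])*100).round(2))
E
```

```text
time: 8.6
ee_pos: [0.4551, 0.0458, 0.2351]
tcp_rot: [179.9, 37.2, -174.6]
wrist_force: [-0.7, 0.1, -1.6]
opening: 0.06
t 8.6 rack [-0.1471 -0.0734  0.2351] rot [ 179.9   37.2 -174.6] F [-0.7  0.1 -1.6]
to go cm [ 1.04 -0.09 11.52]
```

```bash
python3 -m pendant '[[[1.0,0,2.0,0,0.01,0,70],[0,0,2.5,0,0,0,70],[0,0,2.5,0,0,0,70],[0,0,2,0,0,0,70],[0,0,0,0,0,0,70]]]' 30
python3 - <<'E'
from h import *
rk(); o=bot.get_obs(); M=R.from_euler('xyz',o["tcp_rot"],degrees=True).as_matrix()
tx=O+(-.0857)*ex-.0735*ey; print("to go cm",(M.T@(np.array([*tx,.1371])-o["ee_pos"])*100).round(2))
save('wrist','w3.png')
d=bot.masks_of("wrist","kit_center")
for x in d[:2]: print(x["extent"],x["confidence"])
E
```

```text
time: 9.02
ee_pos: [0.5048, 0.0508, 0.1728]
tcp_rot: [179.9, 37.6, -174.6]
wrist_force: [-0.7, -1.2, -0.8]
opening: 0.0598
t 9.0167 rack [-0.0971 -0.0727  0.1728] rot [ 179.9   37.6 -174.6] F [-0.7 -1.2 -0.8]
to go cm [ 1.28 -0.1   3.53]
[237.4, 130.4, 334.1, 371.8] 0.58
[24.0, 43.7, 560.0, 284.4] 0.24
```

View pics/w3.png

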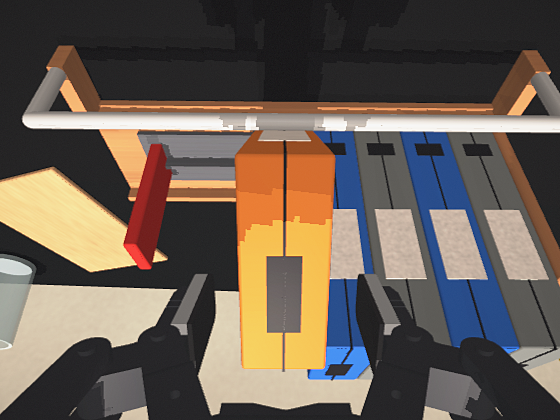

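The case is centred between the fingers (columns 237–331, with the fingers at 213 and 360). I'll advance the last stretch and grip.

```bash
python3 -m pendant '[[[0.7,0,1.2,0,0.02,0,70],[0.6,0,1.2,0,0,0,70],[0,0,1.1,0,0,0,70],[0,0,0.4,0,0,0,70],[0,0,0,0,0,0,70]]]' 30
python3 -c "from h import *;rk()"
python3 -m pendant '[[[0,0,0,0,0,0,0],[0,0,0,0,0,0,0],[0,0,0,0,0,0,0],[0,0,0,0,0,0,0],[0,0,0,0,0,0,0]]]' 35
python3 -m pendant '[[[0,0,0,0,0,0,0],[0,0,0,0,0,0,0]]]'
python3 -c "from h import *;rk()"
```

```text
time: 9.53
ee_pos: [0.5195, 0.0522, 0.1454]
tcp_rot: [179.9, 37.1, -174.6]
wrist_force: [-0.8, -0.4, -0.7]
opening: 0.0598
t 9.5333 rack [-0.0824 -0.0725  0.1454] rot [ 179.9   37.1 -174.6] F [-0.8 -0.4 -0.7]
time: 9.95
ee_pos: [0.519, 0.0519, 0.1476]
tcp_rot: [179.9, 37.1, -174.6]
wrist_force: [2.5, 0.2, -2.4]
opening: 0.0355
time: 10.12
ee_pos: [0.5189, 0.052, 0.1477]
tcp_rot: [179.9, 37.2, -174.6]
wrist_force: [1.5, -0.1, -2.7]
opening: 0.0357
t 10.1167 rack [-0.0829 -0.0726  0.1477] rot [ 179.9   37.2 -174.6] F [ 1.5 -0.1 -2.7]
```

```bash
python3 -m pendant '[[[-0.5,0,-0.65,0,0,0,0],[-0.5,0,-0.65,0,0,0,0],[-0.6,0,-0.8,0,0,0,0],[-0.6,0,-0.8,0,0,0,0],[-0.6,0,-0.8,0,0,0,0]]]' 50
python3 -c "from h import *;rk();print(bot.get_obs()['opening'])"
python3 -m pendant '[[[-0.6,0,-1.5,0,0,0,0],[-0.6,0,-1.8,0,0,0,0],[-0.6,0,-1.8,0,0,0,0],[-0.6,0,-1.8,0,0,0,0],[-0.6,0,-1.8,0,0,0,0]]]'
python3 -c "from h import *;rk();save('scene','s3.png')
print(bot.get_obs()['opening'])
cv2.imwrite('pics/s3c.png',cv2.resize(cv2.imread('pics/s3.png')[80:300,140:440],None,fx=2.5,fy=2.5,interpolation=2))"
```

```text
time: 10.53
ee_pos: [0.517, 0.0518, 0.1944]
tcp_rot: [179.9, 36.8, -174.6]
wrist_force: [0.0, -0.3, -3.2]
opening: 0.0354
t 10.5333 rack [-0.0849 -0.0727  0.1944] rot [ 179.9   36.8 -174.6] F [ 0.  -0.3 -3.2]
0.035415434450577245
time: 10.95
ee_pos: [0.4876, 0.0489, 0.289]
tcp_rot: [179.9, 36.7, -174.6]
wrist_force: [0.2, -0.9, -3.7]
opening: 0.0356
t 10.95 rack [-0.1144 -0.0731  0.289 ] rot [ 179.9   36.7 -174.6] F [ 0.2 -0.9 -3.7]
0.03544045257192197
```

View pics/s3c.png

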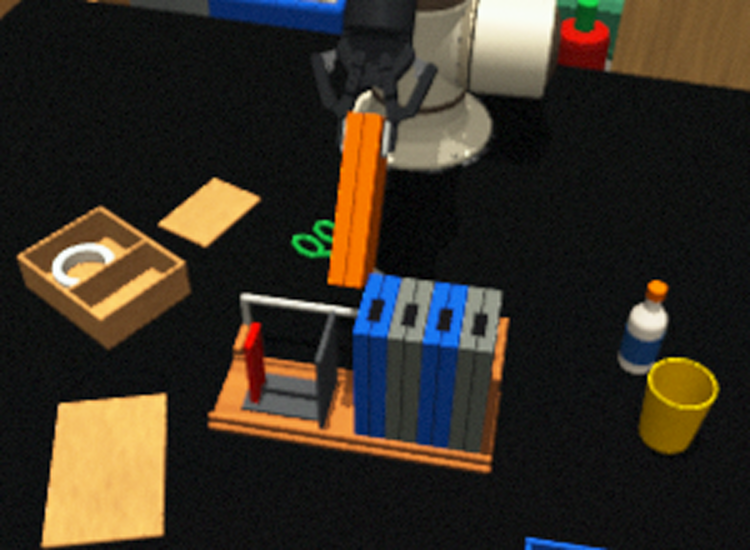

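```bash
python3 -m pendant '[[[0.5,0,-2,0,0.107,0,0],[0.5,0,-1.5,0,0.107,0,0],[0.5,0,-1,0,0.107,0,0],[0.5,0,0,0,0.107,0,0],[0.5,0,0,0,0.107,0,0]]]' 50
python3 -m pendant '[[[0,0,0,0,0.107,0,0],[0,-2,0,0,0,0.1,0],[0,-2,0,0,0,0.115,0],[0,-2.5,0,0,0,0.115,0],[0,-2.5,0,0,0,0.115,0]]]'
python3 -m pendant '[[[0,-2.5,0,0,0,0.115,0],[0,-2.5,0,0,0,0,0],[0,-2.5,0,0,0,0,0],[0,0,0,0,0,0,0],[0,0,0,0,0,0,0]]]'
cat >> h.py <<'E'
def go(p,yaw):
    rk(); o=bot.get_obs(); M=R.from_euler('xyz',o["tcp_rot"],degrees=True); D=R.from_euler('xyz',[180,0,yaw],degrees=True)
    print("pos",o["ee_pos"].round(4),"cm",(M.inv().apply(np.array(p)-o["ee_pos"])*100).round(2),"rv",(M.inv()*D).as_rotvec().round(3),"open",round(o["opening"],4))
E
python3 -c "from h import *;go([.516,-.269,.29],153.4)"
```

```text
time: 11.42
ee_pos: [0.4356, 0.044, 0.3224]
tcp_rot: [179.9, 5.6, -174.5]
wrist_force: [0.0, -0.0, -4.0]
opening: 0.0355
time: 11.83
ee_pos: [0.4376, -0.0443, 0.3168]
tcp_rot: [-179.5, -1.7, 159.6]
wrist_force: [0.9, -0.3, -3.2]
opening: 0.0352
time: 12.25
ee_pos: [0.4077, -0.1197, 0.3174]
tcp_rot: [-179.3, -1.3, 151.9]
wrist_force: [0.9, 0.8, -2.7]
opening: 0.0356
t 12.25 rack [-0.2082 -0.2344  0.3174] rot [-179.3   -1.3  151.9] F [ 0.9  0.8 -2.7]
pos [ 0.4077 -0.1197  0.3174] cm [-16.64  -8.04   2.46] rv [-0.012 -0.023 -0.026] open 0.0356
```

```bash
python3 -m pendant '[[[-2.5,-1.3,0,0,0,-0.01,0],[-3,-1.5,0,0,0,0,0],[-3,-1.5,0.5,0,0,0,0],[-3,-1.5,0.5,0,0,0,0],[-2.5,-1,0.5,0,0,0,0]]]'
python3 -m pendant '[[[-1.5,-0.7,0,0,0,0,0],[0,0,0,0,0,0,0],[0,0,0,0,0,0,0]]]'
python3 -c "from h import *;go([.516,-.269,.23],153.4)"
```

```text
time: 12.67
ee_pos: [0.5051, -0.2453, 0.305]
tcp_rot: [-179.5, -0.6, 152.9]
wrist_force: [0.6, 0.6, -2.5]
opening: 0.0352
time: 12.92
ee_pos: [0.521, -0.2616, 0.2999]
tcp_rot: [-179.5, -0.8, 152.9]
wrist_force: [-1.5, 0.3, -3.8]
opening: 0.0353
t 12.9167 rack [-0.1072 -0.3853  0.2999] rot [-179.5   -0.8  152.9] F [-1.5  0.3 -3.8]
pos [ 0.521  -0.2616  0.2999] cm [ 0.01 -0.82  7.  ] rv [-0.009 -0.013 -0.009] open 0.0353
```

```bash
python3 -m pendant '[[[0,-0.4,2,-0.009,-0.013,-0.009,0],[0,-0.4,2,0,0,0,0],[0,0,2,0,0,0,0],[0,0,2,0,0,0,0],[0,0,0,0,0,0,0]]]'
python3 - <<'E'
from h import *
go([.516,-.269,.14],153.4)
save('scene','s4.png');save('top','t4.png')
a=cv2.imread('pics/s4.png')[100:240,130:290];b=cv2.imread('pics/t4.png')[170:310,350:510]
cv2.imwrite('pics/c4.png',np.hstack([cv2.resize(x,None,fx=2.5,fy=2.5,interpolation=2) for x in (a,b)]))
E
```

```text
time: 13.33
ee_pos: [0.5192, -0.2647, 0.2187]
tcp_rot: [179.9, 0.3, 153.7]
wrist_force: [-2.0, 0.1, -4.1]
opening: 0.0355
t 13.3333 rack [-0.1092 -0.3882  0.2187] rot [179.9   0.3 153.7] F [-2.   0.1 -4.1]
pos [ 0.5192 -0.2647  0.2187] cm [ 0.13 -0.54  7.87] rv [0.002 0.005 0.005] open 0.0355
```

View pics/c4.png

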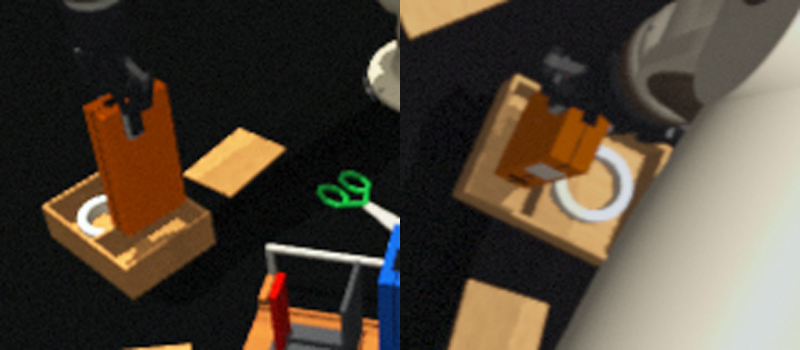

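```bash
python3 -m pendant '[[[0.1,-0.3,1.5,0,0,0,0],[0,-0.2,1.5,0,0,0,0],[0,0,0,0,0,0,0]]]'; python3 -c "
from h import *
print(atz('top',(390,240),.083)); go([.516,-.269,.14],153.4)"
```

```text
time: 13.68
ee_pos: [0.5192, -0.2686, 0.1988]
tcp_rot: [179.9, 1.0, 153.8]
wrist_force: [-1.1, 0.2, -4.5]
opening: 0.0353
[ 0.47966737 -0.2329103   0.083     ]
t 13.6833 rack [-0.1095 -0.3921  0.1988] rot [179.9   1.  153.8] F [-1.1  0.2 -4.5]
pos [ 0.5192 -0.2686  0.1988] cm [ 0.37 -0.19  5.88] rv [0.002 0.018 0.007] open 0.0353
```

```bash
python3 -m pendant '[[[0.3,0,1.0,0,0.018,0.005,0],[0,0,1.2,0,0,0,0],[0,0,1.2,0,0,0,0],[0,0,0.8,0,0,0,0],[0,0,0.5,0,0,0,0]]]'; python3 -c "
from h import *
go([.516,-.269,.14],153.4)"
```

```text
time: 14.1
ee_pos: [0.519, -0.2672, 0.1548]
tcp_rot: [179.9, 0.4, 153.5]
wrist_force: [0.2, -0.6, -3.3]
opening: 0.0359
t 14.1 rack [-0.1096 -0.3907  0.1548] rot [179.9   0.4 153.5] F [ 0.2 -0.6 -3.3]
pos [ 0.519  -0.2672  0.1548] cm [ 0.2  -0.3   1.48] rv [0.002 0.007 0.002] open 0.0359
```

```bash
python3 -m pendant '[[[0,0,0.5,0,0,0,0],[0,0,0.4,0,0,0,0]]]'
python3 -m pendant '[[[0,0,0.3,0,0,0,0],[0,0,0.25,0,0,0,0]]]'
```

```text
time: 14.27
ee_pos: [0.5188, -0.267, 0.1442]
tcp_rot: [179.9, 0.3, 153.5]
wrist_force: [0.6, -0.2, -3.7]
opening: 0.0353
time: 14.43
ee_pos: [0.5212, -0.2682, 0.1422]
tcp_rot: [179.9, 0.8, 153.5]
wrist_force: [0.1, 0.5, 11.2]
opening: 0.0358
```

```bash
python3 -m pendant '[[[0,0,-0.08,0,0,0,0],[0,0,0,0,0,0,0]]]'
python3 -m pendant '[[[0,0,0,0,0,0,46],[0,0,0,0,0,0,50],[0,0,0,0,0,0,60],[0,0,0,0,0,0,65],[0,0,0,0,0,0,65]]]' 20
python3 - <<'E'
from h import *
go([.516,-.269,.14],153.4)
save('scene','s5.png');save('wrist','w5.png')
a=cv2.imread('pics/s5.png')[80:220,130:290];b=cv2.imread('pics/w5.png')
cv2.imwrite('pics/c5.png',np.hstack([cv2.resize(a,(400,350),interpolation=2),cv2.resize(b,(400,350))]))
E
```

```text
time: 14.6
ee_pos: [0.5218, -0.2685, 0.1443]
tcp_rot: [179.9, 1.0, 153.5]
wrist_force: [0.4, 1.0, -2.8]
opening: 0.0355
time: 15.02
ee_pos: [0.5221, -0.2687, 0.1452]
tcp_rot: [179.9, 1.1, 153.5]
wrist_force: [-0.7, -0.4, 0.5]
opening: 0.0558
t 15.0167 rack [-0.1066 -0.3925  0.1452] rot [179.9   1.1 153.5] F [-0.7 -0.4  0.5]
pos [ 0.5221 -0.2687  0.1452] cm [ 0.54 -0.3   0.51] rv [0.002 0.019 0.002] open 0.0558
```

View pics/c5.png

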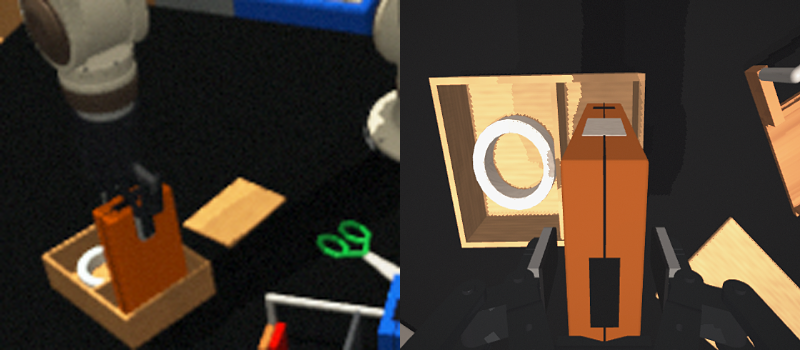

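The case stands in the empty bay, clear of the walls and the tape, and the fingers are free on both sides. I'll retreat upward and turn for the bookend.

```bash
python3 -m pendant '[[[0,0,-0.8,0,0,0,65],[0,0,-1.5,0,0,0,65],[0,0,-2.5,0,0,0,65],[0,0,-3,0,0,0,65],[0,0,-3,0,0,0,65]]]'
python3 -m pendant '[[[0,0,-2.5,0,0,0,50],[0,0,-1,0,0,-0.11,0],[0,1,0,0,0,-0.11,0],[0,2,0,0,0,-0.11,0],[0,2,0,0,0,-0.11,0]]]' 40
python3 -m pendant '[[[0,2,0,0,0,-0.09,0],[0,0,0,0,0,0,0]]]'
python3 - <<'E'
from h import *
bot.camera("top");bot.camera("scene")
rs={}
for n in ("top","scene"):
  for d in bot.mark_of(n,"bookend_tab")[:3]:
    q=atz(n,d["uv"],.1)[:2]-O; print(n,d["confidence"],(q@ex).round(4),(q@ey).round(4))
p=O+0*ex-.225*ey
go([*p,.2],184.8)
E
```

```text
time: 15.53
ee_pos: [0.5176, -0.2666, 0.2511]
tcp_rot: [179.9, 0.4, 153.5]
wrist_force: [0.7, 0.6, 0.1]
opening: 0.0552
time: 15.95
ee_pos: [0.5285, -0.2201, 0.2993]
tcp_rot: [-179.6, 1.1, 179.3]
wrist_force: [0.5, -0.0, -0.3]
opening: -0.0002
time: 16.12
ee_pos: [0.5291, -0.1971, 0.3011]
tcp_rot: [-179.4, 1.1, -174.8]
wrist_force: [-0.4, 0.1, -0.0]
opening: -0.0
top 0.57 -0.0018 -0.1821
scene 0.9 -0.0071 -0.18
t 16.3167 rack [-0.094  -0.3247  0.3   ] rot [-179.4    1.1 -175.4] F [ 0.1 -1.   0.9]
pos [ 0.529  -0.2001  0.3   ] cm [-9.19 10.1  10.07] rv [-0.01   0.019 -0.003] open -0.0001
```

```bash
python3 -m pendant '[[[-2.2,2.5,0,-0.01,0.019,0,0],[-2.2,2.5,0,0,0,0,0],[-2.2,2.5,0,0,0,0,0],[-2.2,2.4,0,0,0,0,0],[0,0,0,0,0,0,0]]]' 40
python3 -c "from h import *;go([*(O-.003*ex-.225*ey),.085],184.8)"
```

```text
time: 16.73
ee_pos: [0.6111, -0.0973, 0.2993]
tcp_rot: [-180.0, -0.1, -176.4]
wrist_force: [-0.6, -0.0, -0.6]
opening: -0.0001
t 16.7333 rack [-0.0036 -0.2291  0.2993] rot [-1.800e+02 -1.000e-01 -1.764e+02] F [-0.6 -0.  -0.6]
pos [ 0.6111 -0.0973  0.2993] cm [-0.1   0.43 21.43] rv [-0.001 -0.002 -0.022] open -0.0001
```

```bash
python3 -m pendant '[[[0,0,3.5,0,0,-0.022,0],[0,0,3.5,0,0,0,0],[0,0,3.5,0,0,0,0],[0,0,3.5,0,0,0,0],[0,0,0,0,0,0,0]]]'
python3 -c "from h import *;go([*(O-.003*ex-.220*ey),.085],184.8)"
```

```text
time: 17.15
ee_pos: [0.613, -0.1002, 0.1538]
tcp_rot: [-179.9, -0.0, -175.6]
wrist_force: [-0.7, -0.2, -1.5]
opening: -0.0003
t 17.15 rack [-0.002  -0.2322  0.1538] rot [-179.9   -0.  -175.6] F [-0.7 -0.2 -1.5]
pos [ 0.613  -0.1002  0.1538] cm [0.11 1.23 6.88] rv [-0.002 -0.    -0.007] open -0.0003
```

```bash
python3 -m pendant '[[[0,0,2.2,0,0,0,0],[0,0,2.2,0,0,0,0],[0,0,2.0,0,0,0,0],[0,0,0,0,0,0,0]]]'
python3 -m pendant '[[[0,0.8,0.1,0,0,0,0],[0,0.8,0,0,0,0,0],[0,0.7,0,0,0,0,0],[0,0.7,0,0,0,0,0]]]'
python3 -c "from h import *;rk()"
python3 -m pendant '[[[0,0.6,0,0,0,0,0],[0,0.6,0,0,0,0,0],[0,0.6,0,0,0,0,0],[0,0.6,0,0,0,0,0]]]'
python3 -c "from h import *;rk()"
```

```text
time: 17.48
ee_pos: [0.6133, -0.1043, 0.0923]
tcp_rot: [-179.8, 0.0, -176.0]
wrist_force: [0.0, 1.1, -0.5]
opening: -0.0002
time: 17.82
ee_pos: [0.6137, -0.075, 0.0987]
tcp_rot: [-179.8, 0.4, -176.3]
wrist_force: [-0.4, -0.4, 0.0]
opening: -0.0002
t 17.8167 rack [ 0.0009 -0.2071  0.0987] rot [-179.8    0.4 -176.3] F [-0.4 -0.4  0. ]
time: 18.15
ee_pos: [0.6134, -0.0476, 0.1026]
tcp_rot: [-179.7, 0.7, -176.3]
wrist_force: [-0.0, -1.6, -0.5]
opening: 0.0004
t 18.15 rack [ 0.0029 -0.1798  0.1026] rot [-179.7    0.7 -176.3] F [-0.  -1.6 -0.5]
```

```bash
python3 -m pendant '[[[0,-0.6,0.3,0,0,-0.02,0],[0,0,1.2,0,0.012,0,0],[0,0,1.0,0,0,0,0],[0,0,0,0,0,0,0]]]'
python3 -c "from h import *;rk()
bot.camera('top');bot.camera('scene')
for n in ('top','scene'):
  for d in bot.mark_of(n,'bookend_tab')[:3]:
    q=atz(n,d['uv'],.1)[:2]-O; print(n,d['confidence'],(q@ex).round(4),(q@ey).round(4))
"
```

```text
time: 18.48
ee_pos: [0.6143, -0.0504, 0.0765]
tcp_rot: [-179.7, 0.0, -175.0]
wrist_force: [-0.4, -0.4, -0.5]
opening: -0.0003
t 18.4833 rack [ 0.0035 -0.1827  0.0765] rot [-179.7    0.  -175. ] F [-0.4 -0.4 -0.5]
top 0.69 -0.0008 -0.1552
scene 0.77 -0.0083 -0.1654
```

```bash
python3 -m pendant '[[[0,0.4,0.05,0,0,0,0],[0,0.4,0.05,0,0,0,0],[0,0.3,0.05,0,0,0,0]]]'
python3 -c "from h import *;rk()"
python3 -m pendant '[[[0,0.3,0.05,0,0,0,0],[0,0.3,0.05,0,0,0,0]]]'
python3 -c "from h import *;rk()"
```

```text
time: 18.93
ee_pos: [0.6147, -0.0401, 0.0788]
tcp_rot: [-179.6, 0.3, -175.1]
wrist_force: [-0.2, -1.1, 0.9]
opening: 0.0003
t 18.9333 rack [ 0.0047 -0.1724  0.0788] rot [-179.6    0.3 -175.1] F [-0.2 -1.1  0.9]
time: 19.1
ee_pos: [0.6143, -0.0334, 0.0783]
tcp_rot: [-179.6, 0.3, -175.1]
wrist_force: [-0.5, -1.5, 0.8]
opening: 0.0003
t 19.1 rack [ 0.005  -0.1657  0.0783] rot [-179.6    0.3 -175.1] F [-0.5 -1.5  0.8]
```

```bash
for i in 1 2 3; do python3 -m pendant '[[[0,0.2,0.03,0,0,0,0],[0,0.2,0.03,0,0,0,0]]]' | sed -n '2p;4p'; done
python3 -c "from h import *;rk()"
```

```text
ee_pos: [0.6141, -0.0295, 0.0782]
wrist_force: [-0.8, -9.4, 3.4]
ee_pos: [0.6141, -0.0294, 0.0784]
wrist_force: [-0.2, -15.5, 1.8]
ee_pos: [0.614, -0.0297, 0.0785]
wrist_force: [-0.6, -12.7, 2.7]
t 19.6 rack [ 0.005  -0.162   0.0785] rot [-178.4    0.4 -175.5] F [ -0.6 -12.7   2.7]
```

The bookend stalls where predicted (39 mm of travel) and the force has risen to 13–15 N, so the row is tight. I'll back off, clear and check.

```bash
python3 -m pendant '[[[0,-0.6,0,0,0,0,0],[0,-1.2,0,0,0,0,0],[0,-1.2,-1,0,0,0,0],[0,0,-3,0,0,0,0],[0,0,-3.5,0,0,0,0]]]'
python3 -m pendant '[[[0,-1,-3.5,0,0,0,0],[2,-1,-3.5,0,0,0,0],[3,0,-2,0,0,0,0],[3,0,0,0,0,0,0],[3,0,0,0,0,0,0]]]'
python3 -m pendant '[[[3,0,0,0,0,0,0],[3,0,0,0,0,0,0],[2,0,0,0,0,0,0],[0,0,0,0,0,0,0],[0,0,0,0,0,0,0]]]'
python3 - <<'E'
from h import *
rk();save('scene','s6.png');save('top','t6.png')
a=cv2.imread('pics/s6.png')[140:280,130:440];b=cv2.imread('pics/t6.png')[145:285,120:470]
cv2.imwrite('pics/c6.png',np.vstack([cv2.resize(x,(700,290),interpolation=2) for x in (a,b)]))
for n in ('top','scene'):
  for d in bot.mark_of(n,'bookend_tab')[:1]:
    q=atz(n,d['uv'],.1)[:2]-O; print(n,d['confidence'],(q@ex).round(4),(q@ey).round(4))
  for t,z in (("tape_center",.017),("cup",0),("glue",0),("kit_center",.095)):
    for d in bot.mark_of(n,t)[:1]: print(t,n,round(d["confidence"],2),atz(n,d["uv"],z).round(3))
E
```

```text
time: 20.02
ee_pos: [0.6123, -0.0605, 0.1491]
tcp_rot: [-178.6, -0.3, -175.5]
wrist_force: [-0.0, 1.2, 0.4]
opening: -0.0001
time: 20.43
ee_pos: [0.5061, -0.0909, 0.2513]
tcp_rot: [-178.7, 0.2, -175.5]
wrist_force: [0.4, -0.1, -0.4]
opening: -0.0001
time: 20.85
ee_pos: [0.4184, -0.1002, 0.258]
tcp_rot: [-178.6, 0.8, -175.6]
wrist_force: [0.8, -0.1, -0.4]
opening: 0.0005
t 20.85 rack [-0.1958 -0.2159  0.258 ] rot [-178.6    0.8 -175.6] F [ 0.8 -0.1 -0.4]
top 0.86 -0.0006 -0.1417
cup top 0.7 [0.533 0.422 0.   ]
glue top 0.73 [0.429 0.381 0.   ]
scene 0.55 -0.0034 -0.1366
tape_center scene 0.61 [ 0.479 -0.349  0.017]
cup scene 0.79 [0.542 0.416 0.   ]
glue scene 0.86 [0.421 0.379 0.   ]
kit_center scene 0.97 [ 0.52  -0.255  0.095]
```

View pics/c6.png

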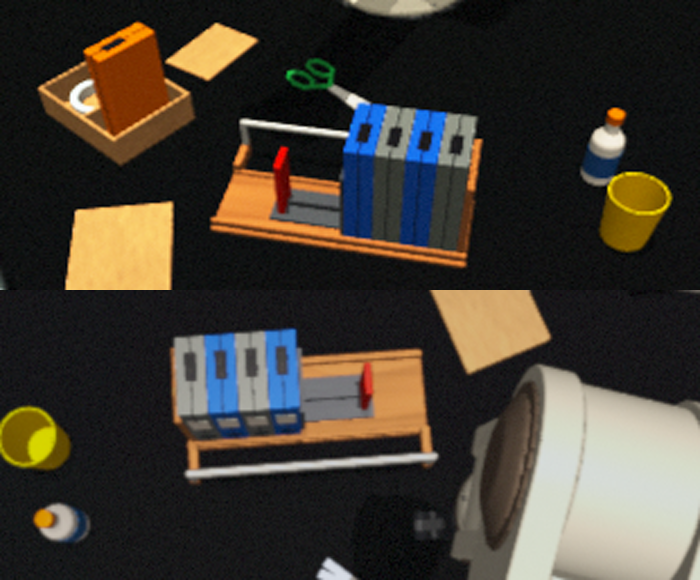

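The row is tight against the bookend. The orange case stands upright in the empty bay, and the tape, cup and glue are where they were. I'm handing the job in.

```bash
python3 -c "from workcell import bot;print(bot.job_done())"
```

```text
the job is handed in; nothing more can be done
None
```

I tipped the orange case forward from behind its top until it leaned on the bar. I then gripped it across its thickness, lifted it out and stood it upright in the tray's empty bay. After that I pushed the bookend along by its tab until it stalled. I handed the job in at about 21 s, with the gripper empty and touching nothing.

**Last checks**
- **Orange case:** it stands upright in the bay, clear of the walls and the tape. It touched down at about 11 N and may have settled a millimetre or two on release.
- **Bookend:** two cameras put its travel at about 40 and 44 mm, against the 39 mm expected. It stopped moving at 13–15 N, where the brief gave 3 to 8 N.
- **Other four cases:** they stand tight together in the rack.
- **Tape, cup and glue:** they are where they started, within the detection scatter. The last top-camera check did not find the tape or the orange case, so those two rest on the scene camera.

**Off plan**
- **Lean angle:** the case leaned at about 37° rather than the stated 39°, and I gripped it at that angle.
- **First bookend push:** the fingers drifted up to about 3 mm below the tab's top edge, so I backed off, lowered them and pushed again.

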